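# Lower the hold-down frame over the glasses

## Robot

A 7-joint arm with a two-finger parallel gripper is mounted at the origin on a cart in front of the work surface, level with it; the furniture and walls round the work are solid. World frame = base frame: x ahead of the robot, y to its left, z up, the work surface at z = 0. Lengths are in m, angles in rad, forces in N, time in s.
With the tool pointing down it reaches from about 0.4 to 0.85 m from the base axis. Payload 4.5 kg.
Tool frame: the origin (TCP) lies on the centre line of the jaws, within the pads' length; the fingertips stand 14 mm ahead of it and the grasp point (between the pads) lies 5 mm behind it; y points along the fingers, z is the direction in which the jaws open and shut, and the axes are right-handed (so a half turn about y gives the same grasp; the last joint's range is limited). The gripper opens to 88 mm and grips with 3 to 60 N. Pads are 18 mm wide; open, the fingers measure 123 mm over their backs; the gripper's body (75 mm by 187 mm) begins 45 mm behind the grasp point.
Start: joints at [1.228, 0.689, -0.195, 1.565, 0.157, 0.902, -0.215], TCP at [0.23, -0.581, 0.253] pointing down, gripper open.
Joint ranges: [-3.01, 3.01], [-0.46, 2.08], [-1.47, 1.51], [0.13, 2.56], [-1, 4.14], [0.04, 2.09], [-2.66, 2.66]. Speed limits (rad/s): [2.57, 2.57, 3.14, 3.14, 3.14, 3.14, 3.14].

## Interface

Orientations are given as a unit quaternion [x, y, z, w].
In Python, from plant import get_state, imaging, job gives the robot as it stands.
- The arm moves only by the tool send_rows, never from a script. Its argument "motion" is a list that holds one entry, the list of rows, each a list of 7 numbers: the turn, a rotation vector about the tool's x, y, z scaled (see below), then the shift along the tool's x, y, z scaled (see below), then the gripper's target within -1 to 1 (shut at 1, half-way at 0, fully open at -1). In form: [[[rx, ry, rz, tx, ty, tz, gripper], ...]]. A call has exactly 5 rows; each row shifts and turns the commanded pose from where the row before left it, along the tool's axes as they then stand; what a row does not reach is not made up. The controller multiplies each number of a shift by 0.02 m and each number of a turn by 0.08 rad. A row lasts 1/12 s, in which the tool goes at most 41.7 mm and 7.16 degrees, less where a joint would pass 70% of its speed; a pose out of reach is approached as far as the arm can. A call with a number of a shift or a turn outside -1 to 1 is refused whole. A call with a gripper value outside its range is refused whole. The fingers move at their own pace and stop on an object; "force" is the grip in N (left out, the last holds). Time passes only in rows, so rows that do not move let the fingers close, or fill a call up. It gives the time, the measured TCP pose, the force and the opening at its end, in the units of the state.
- get_state(): the state, without advancing time (a new reading comes with each control period).
- imaging.snapshot(name): name is "scene" or "top" or "wrist"; returns a dict with "img" (480x640x3 uint8, red, green, blue), "camera_matrix" (3x3 intrinsics, pixels), "R" (3x3) and "t" (3): a world point X has camera coordinates R X + t; the wrist camera has in their place "hand_eye" (4x4, takes a point from camera to tool coordinates, whose origin is the TCP and whose axes are the tool frame's). Camera axes: x right, y down, z forward; pixel columns grow to the right and rows downward; lengths in m; the calibration is good to about 2 mm. A picture is of the moment at which its call begins: read the wrist's pose just before it. There is no depth.
- job.finish_job(): hands the job in, once; it reports no verdict.
The state is a dict: "clock": time; "q": joint angles; "qd": joint speeds; "joint_torque": joint torques, N m; "tool_pos": TCP position; "eef_rot": TCP orientation; "contact_force": force on the tool from outside, world axes, zero at the start; "moment": the same for the moment, N m; "opening": opening from 0.0 (shut) to 1.0 (fully open).
Only numpy, scipy, OpenCV 4.12 (cv2) and the standard library are available. Lean on these libraries where they do the work, as an engineer would, in place of code of your own. Each camera call takes 0.05 s, during which the arm holds its last target.

## Task

Get the glass stand ready for the wash. First push the short loose tumbler along the base, in under the raised frame, until it stands against the row of tumblers already there; leave the tall tumbler where it stands, as it is too tall for the frame. Then squeeze the release lever against the fixed grip, keep it squeezed while you slide the frame down to its lowest notch, and let go so that it locks; no tumbler may be knocked over.

Things in the scene. Friction and masses are not known exactly. Their poses are not given: they have to be found in the camera images.
- stand: Fixed glass stand on a grey base plate 260 (x) x 370 (y) x 5 mm thick, reaching y -210 to +160 mm. Origin on the work surface, z up. Tumblers are pushed in along its +y, from the open apron (y -210 to -60) to the bay. A wire rail 30 mm high bounds the bay at x = -119, x = +119 and y = +88 mm; its -y side is open. Upright notched steel post at x = 0, y = +115 mm, top 214 mm up.
- hold_down (a joint): Height (m) of the hold-down frame above its lowest position (0), where it meets a stop; starts locked at about 0.075. Notches are 25 mm apart; the lowest takes the lever anywhere from 0 to 0.006. It moves straight up and down and is locked at a notch unless the lever is squeezed; then it slides with about 2 N of friction and stays where it is left, locked only if at a notch.
- lever (a joint): Angle (rad) of the release lever on the frame: 0 = let go and locked in a notch, 0.22 = fully squeezed, free above about 0.12. A spring returns it; squeezing takes about 4 to 8 N at the paddle.
- grip (a point): Middle of the squeeze grip, riding on the frame; 195 mm up when lowest. Two upright plates 60 mm wide along x, reaching 20 to 25 mm above and below this point: the steel one on the -y side is fixed, outer face 21.5 mm off; the black one at +y is the lever, outer face 33 mm off at rest (38 mm at its top edge), 21 mm squeezed. Squeeze along y. Axes parallel to the stand's.
- short_tumbler_mid (a point): The short loose glass tumbler, mouth down, 71 mm wide, 82 mm tall, about 0.2 kg; the point is its centre, half-way up. It stands on the apron. Pushed low (under 50 mm up) it slides without tipping.
- tall_tumbler_mid (a point): The tall glass tumbler, mouth down, 72 mm wide, 106 mm tall; the point is its centre, half-way up. It stands on the apron beside the short one (either may be nearer the robot), about 80 mm clear of it. Stays where it is.
- row_tumbler_1_mid (a point): Glass tumbler of the row in the bay, nearest the robot (stand x about -78 mm), mouth down, 71 mm wide, 88 mm tall; centre, half-way up. The row stands at stand y about +42 mm. Stays in the row.
- row_tumbler_2_mid (a point): Glass tumbler of the row in the bay, in the middle, mouth down, 71 mm wide, 85 mm tall; centre, half-way up. The row stands at stand y about +42 mm. Stays in the row.
- frame_edge (a point): Middle of the lower edge of the hold-down frame's -y side, where tumblers go in; 101 mm above the work surface when the frame is lowest. The frame is a level grid of steel bars 244 (x) x 140 (y) x 10 mm high, lying over stand y -55 to +85 mm. Axes parallel to the stand's.
- row_tumbler_3_mid (a point): Glass tumbler of the row in the bay, farthest from the robot (stand x about +78 mm), mouth down, 71 mm wide, 90 mm tall; centre, half-way up. The row stands at stand y about +42 mm. Stays in the row.

How it is judged:
On the way:
1. the short tumbler stands under the frame against the row while the frame is still up (y of short_tumbler_mid in the frame of stand above -0.043 m and value of joint hold_down above 0.03 m), for 0.1 s.
At the end, for the whole second after the job is handed in: Frame within 8 mm of its lowest position, lever sprung back (< 0.05 rad); short tumbler upright in the bay, centre at stand y > -43 mm and between the rails; row tumblers upright, centres at stand y > 15 mm; tall tumbler upright within 40 mm of its start (value of joint hold_down below 0.008 m and value of joint lever below 0.05 rad and y of short_tumbler_mid in the frame of stand between -0.043 and 0.08 m and x of short_tumbler_mid in the frame of stand between -0.11 and 0.11 m and angle between each of short_tumbler_mid, tall_tumbler_mid, row_tumbler_1_mid, row_tumbler_2_mid, row_tumbler_3_mid's own z axis and vertical below 0.1 rad and y of each of row_tumbler_1_mid, row_tumbler_2_mid, row_tumbler_3_mid in the frame of stand above 0.015 m and distance of tall_tumbler_mid from where it was at the start of the episode below 0.04 m); the robot touches nothing.
It fails at once if a tumbler is knocked over (angle between any of short_tumbler_mid, tall_tumbler_mid, row_tumbler_1_mid, row_tumbler_2_mid, row_tumbler_3_mid's own z axis and vertical above 0.5 rad).
It fails at once if the tall tumbler is pushed away (distance of tall_tumbler_mid from where it was at the start of the episode above 0.06 m).
It also fails if it takes over 58 s, if anything falls off the work surface, if the arm or the gripper's body presses on something with over 40 N, if the wrist force passes 120 N, or if a joint passes its speed limit or range.

## Working session

There is one attempt and no reset: what is moved stays moved. The work goes in short steps, Python scripts to look and compute and a tool call to move; the robot and the scene stay as the last step left them, time stands still between calls to the robot, and variables do not carry over. Pictures are saved under pics/ and viewed, and the job is handed in when it is done.

Besides the shell and the picture viewer there is one more tool, called after "Call:" as name(argument=value, ...) on one line, values as JSON. send_rows: Moves the arm, as the interface text tells. Its arguments: {"type":"object","properties":{"motion":{"type":"array"},"force":{"type":"number"}},"required":["motion"]}

```bash
mkdir -p pics; ls; python3 - <<'E'
from plant import get_state, imaging
import cv2
print(get_state())
for n in ["scene","top"]:
    s=imaging.snapshot(n); cv2.imwrite(f"pics/{n}0.png",s["img"][:,:,::-1]); print(n,s["camera_matrix"],s["R"],s["t"])
s=imaging.snapshot("wrist");cv2.imwrite("pics/wrist0.png",s["img"][:,:,::-1]); print(s["hand_eye"],s["camera_matrix"])
E
```

```text
pics
{'clock': 0.0, 'q': array([ 1.22780453,  0.6899716 , -0.1945045 ,  1.5663545 ,  0.15730072,
        0.90249918, -0.21511076]), 'qd': array([ 1.39116967e-03, -9.83764682e-05, -3.07969162e-04, -1.26326486e-03,
        2.78249812e-03,  1.23231293e-03, -8.86685301e-04]), 'joint_torque': array([ 4.72960182e-04, -5.27552426e+01, -1.26745451e+00, -1.53423822e+01,
       -5.28355502e-02,  6.49115842e-03,  1.35560040e-04]), 'tool_pos': array([ 0.22968633, -0.58060572,  0.25191471]), 'eef_rot': array([-0.13262393,  0.69521857, -0.69396219,  0.13228198]), 'contact_force': array([ 0.13921613, -0.58573306,  0.30610552]), 'moment': array([-0.01903728,  0.00963776, -0.00866919]), 'opening': 0.9979634827853153}
scene [[525.77182372   0.         321.19158362]
 [  0.         525.77182372 238.43715421]
 [  0.           0.           1.        ]] [[-0.46236348 -0.88667402 -0.00540364]
 [-0.54149514  0.28718239 -0.79013245]
 [ 0.70214175 -0.36240234 -0.61291232]] [0.29324932 0.37189423 0.60630799]
top [[514.7632354    0.         309.92351333]
 [  0.         514.7632354  242.80148249]
 [  0.           0.           1.        ]] [[-0.01653612 -0.99983693  0.00725742]
 [-0.99794206  0.01605416 -0.06207982]
 [ 0.06195318 -0.00826904 -0.9980448 ]] [0.06063629 0.52031242 0.9541287 ]
[[-1.55219251e-03  9.45909298e-01  3.24427480e-01 -8.47979817e-02]
 [ 5.81856735e-06 -3.24427863e-01  9.45910441e-01 -1.31929173e-01]
 [ 9.99998795e-01  1.47012281e-03  4.98070662e-04  1.56374372e-04]
 [ 0.00000000e+00  0.00000000e+00  0.00000000e+00  1.00000000e+00]] [[359.7061198    0.         322.05097397]
 [  0.         359.7061198  240.65241373]
 [  0.           0.           1.        ]]
```

View pics/scene0.png

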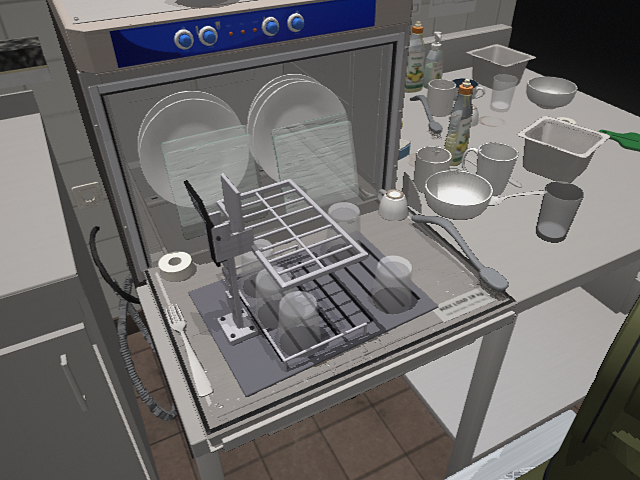

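View pics/top0.png

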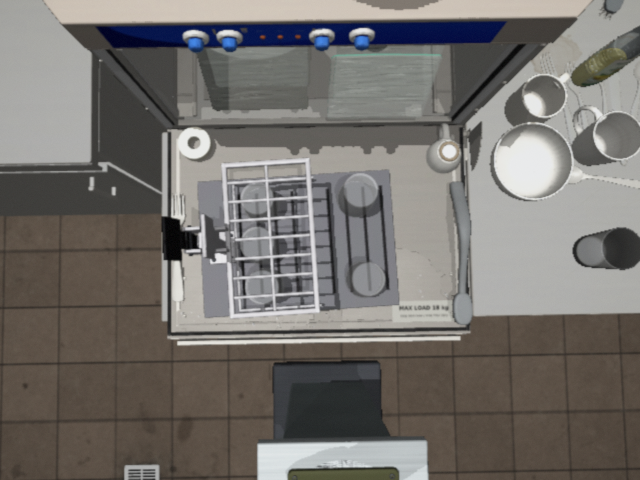

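View pics/wrist0.png

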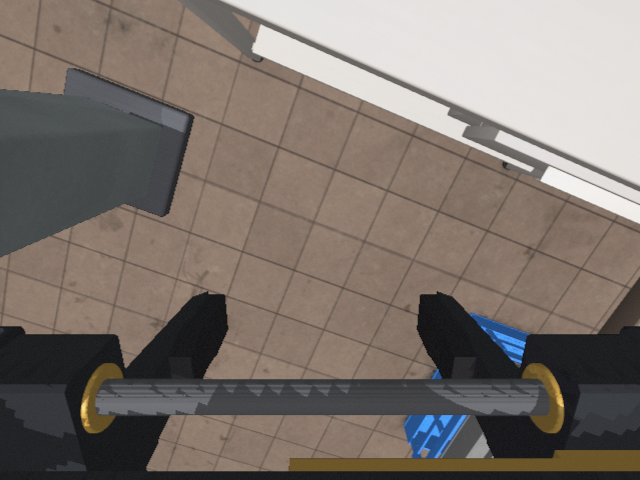

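```bash
cat > h.py <<'E'
from plant import get_state, imaging
import cv2, numpy as np
def ray(s,u,v):
    R,t,K=map(np.array,(s["R"],s["t"],s["camera_matrix"]))
    d=R.T@np.linalg.inv(K)@np.array([u,v,1.]); return -R.T@t,d
def onz(s,u,v,z):
    o,d=ray(s,u,v); return o+d*(z-o[2])/d[2]
def proj(s,X):
    p=s["camera_matrix"]@(s["R"]@np.asarray(X)+s["t"]); return p[:2]/p[2]
def tri(s1,p1,s2,p2):
    A=[];b=[]
    for s,p in((s1,p1),(s2,p2)):
        o,d=ray(s,*p); d/=np.linalg.norm(d); P=np.eye(3)-np.outer(d,d); A.append(P); b.append(P@o)
    return np.linalg.lstsq(np.vstack(A),np.hstack(b),rcond=None)[0]
def crop(n,x0,y0,x1,y1,k,name):
    s=imaging.snapshot(n); c=cv2.resize(s["img"][y0:y1,x0:x1],None,fx=k,fy=k,interpolation=cv2.INTER_CUBIC)
    cv2.imwrite(f"pics/{name}.png",c[:,:,::-1]); return s
E
python3 - <<'E'
from h import *
s=crop("top",155,140,415,335,3,"topc")
crop("scene",170,160,450,400,2.5,"scenec")
print(s["img"][180,390],s["img"][310,230])
hsv=cv2.cvtColor(s["img"],cv2.COLOR_RGB2HSV)
print(hsv[180,390],hsv[310,230],hsv[150,300])
E
```

```text
[139 137 131] [211 211 213]
[ 23  15 139] [120   2 213] [ 22  17 161]
```

View pics/topc.png

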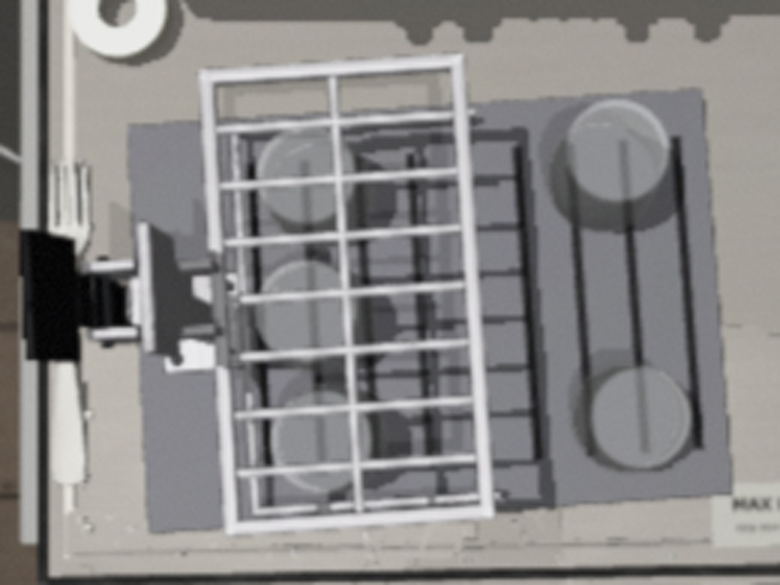

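View pics/scenec.png

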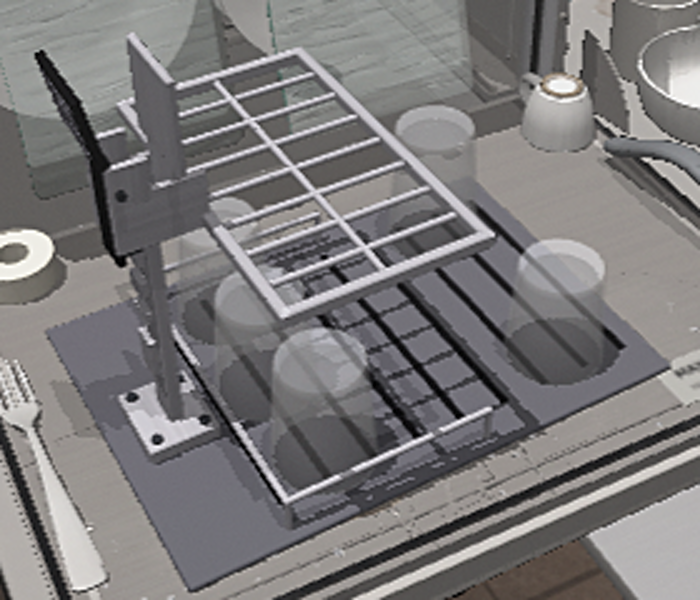

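```bash
python3 - <<'E'
from h import *
s=imaging.snapshot("top"); sc=imaging.snapshot("scene")
f=lambda x,y:(155+(x+.5)/3-.5,140+(y+.5)/3-.5)
P=[onz(s,*f(*c),0.005)[:2] for c in[(128,125),(702,89),(731,493),(150,531)]]
S=np.array([(.13,.16),(.13,-.21),(-.13,-.21),(-.13,.16)])
P=np.array(P);pc=P.mean(0);sc_=S.mean(0)
U,D,V=np.linalg.svd((S-sc_).T@(P-pc)); R=(U@V).T
t=pc-R@sc_; print("R",R,"t",t,"yaw",np.arctan2(R[1,0],R[0,0]))
print((P-(S@R.T+t))*1000)
inv=lambda X:R.T@(np.array(X)[:2]-t)
# tops
for n,c,z in[("far",(618,150),.106),("far_s",(618,150),.087),("near",(640,417),.087),("near_t",(640,417),.111)]:
    X=onz(s,*f(*c),z); print(n,X,inv(X)*1000)
np.savez("stand.npz",R=R,t=t)
g=lambda x,y:(170+(x+.5)/2.5-.5,160+(y+.5)/2.5-.5)
# rim centre scene: far (435,128), near (561,268)
for n,a,b in[("far",(618,150),(435,128)),("near",(640,417),(561,268))]:
    X=tri(s,f(*a),sc,g(*b)); print("tri",n,X,inv(X)*1000)
w=lambda p:np.r_[R@np.array(p[:2])+t,p[2]]
# predicted grip & frame pts
for n,X in dict(grip=(0,.115,.27),edge=(0,-.055,.176),corner=(-.122,-.055,.186),posttop=(0,.115,.214)).items():
    X=w(X);p,q=proj(s,X),proj(sc,X);print(n,X,p,q,"topc",(p-[155,140])*3,"scenec",(q-[170,160])*2.5)
E
```

```text
R [[ 0.99885141 -0.04791518]
 [ 0.04791518  0.99885141]] t [0.52210421 0.10083308] yaw 0.047933536968070435
[[-0.85874793 -0.96656848]
 [-0.8603633   0.83576123]
 [ 0.77365415  1.67993189]
 [ 0.94545709 -1.54912463]]
far [ 0.60587331 -0.03597384  0.106     ] [  77.11775262 -140.66359992]
far_s [ 0.60900506 -0.03805396  0.087     ] [  80.14623681 -142.8913843 ]
near [ 0.4526753  -0.04728384  0.087     ] [ -76.44621808 -144.62009862]
near_t [ 0.45290156 -0.04440941  0.111     ] [ -76.08248633 -141.75980836]
tri far [ 0.60625557 -0.03472908  0.10743472] [  77.55922187 -139.43858246]
tri near [ 0.45326334 -0.04687316  0.08198042] [ -75.83917839 -144.23806941]
grip [0.51659397 0.215701   0.27      ] [193.55091378 236.66857584] [220.93297    195.50614756] topc [115.65274133 290.00572752] scenec [127.33242499  88.76536889]
edge [0.52473955 0.04589626 0.176     ] [314.58956261 234.20531657] [326.74638381 214.8569341 ] topc [478.76868782 282.6159497 ] scenec [391.86595953 137.14233525]
corner [0.40287967 0.0400506  0.186     ] [319.8407913  312.48057529] [369.89013579 251.06807917] topc [494.5223739  517.44172588] scenec [499.72533948 227.67019792]
posttop [0.51659397 0.215701   0.214     ] [201.71798237 239.43507596] [225.67208159 228.06858972] topc [140.15394711 298.30522787] scenec [139.18020398 170.17147429]
```

```bash
python3 - <<'E'
from h import *
crop("top",155,205,245,275,8,"topz")
crop("scene",175,165,265,275,6.5,"scenez")
E
```

```text
(no output)
```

View pics/topz.png

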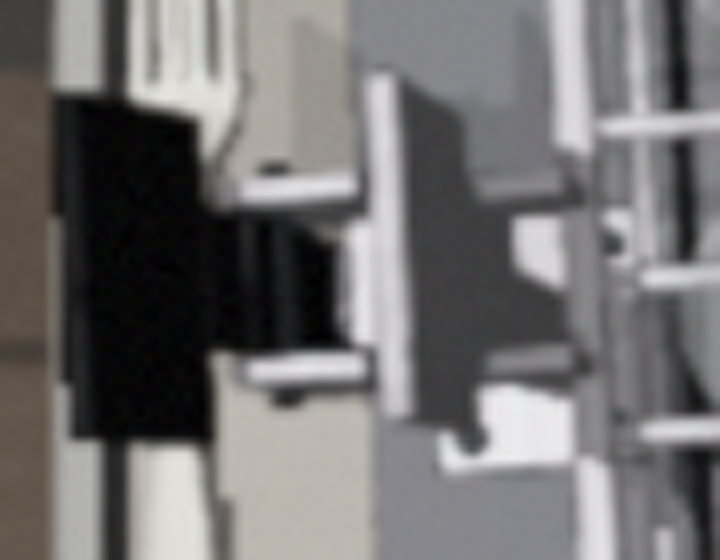

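View pics/scenez.png

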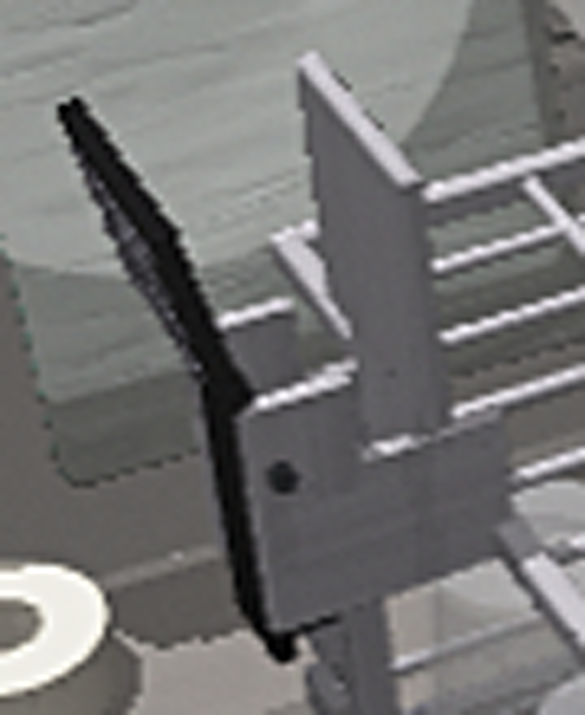

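```bash
python3 - <<'E'
from h import *
s=imaging.snapshot("top"); sc=imaging.snapshot("scene")
N=np.load("stand.npz");R,t=N["R"],N["t"]
f=lambda x,y:(155+(x+.5)/8-.5,205+(y+.5)/8-.5)
g=lambda x,y:(175+(x+.5)/6.5-.5,165+(y+.5)/6.5-.5)
for n,a,b in[("steel+x",(382,75),(308,57)),("steel-x",(397,413),(415,185)),("blk+x",(62,97),(68,102)),("blk-x",(80,437),(178,235))]:
    X=tri(s,f(*a),sc,g(*b)); print(n,X,np.r_[R.T@(X[:2]-t),X[2]]*1000, proj(s,X)-f(*a))
E
```

```text
steel+x [0.54659013 0.20109287 0.28533642] [ 29.26176393  98.97138044 285.33642096] [-0.53761241 -0.22052521]
steel-x [0.48881116 0.19851804 0.28461534] [-28.57422069  99.16800212 284.61533885] [-0.25528861 -0.10614337]
blk+x [0.54305242 0.25410523 0.29105111] [ 28.26820559 152.09236167 291.05111479] [-0.70054646 -0.25499174]
blk-x [0.48512605 0.24984865 0.29064706] [-29.79558376 150.61622494 290.64706232] [0.25031773 0.0918226 ]
```

```bash
cat >> h.py <<'E'
from scipy.spatial.transform import Rotation as Ro
N=np.load("stand.npz");R2,t2=N["R"],N["t"]
Rs=np.eye(3);Rs[:2,:2]=R2; ts=np.r_[t2,0]
def goal_rot(ty,tz):
    ty=Rs@np.array(ty,float);tz=Rs@np.array(tz,float);ty/=np.linalg.norm(ty)
    return np.c_[np.cross(ty,tz),ty,tz]
def plan(Xs,G,verbose=1):
    """rotvec (in units of .08) and shift in tool (units .02) now & world/stand"""
    st=get_state();C=Ro.from_quat(st["eef_rot"]).as_matrix();p=st["tool_pos"]
    rv=Ro.from_matrix(C.T@G).as_rotvec(); X=Rs@np.array(Xs)+ts
    print("clock",st["clock"],"pos_stand",Rs.T@(p-ts)*1000,"F",st["contact_force"].round(1),"open",round(float(st["opening"]),3),"q",st["q"].round(2))
    print("turn units",(rv/.08).round(2),"deg",np.degrees(np.linalg.norm(rv)),"shift now-axes",(C.T@(X-p)/.02).round(2),"goal-axes",(G.T@(X-p)/.02).round(2))
th=np.radians(40)
GP=goal_rot([0,np.sin(th),-np.cos(th)],[1,0,0]); GPm=goal_rot([0,np.sin(th),-np.cos(th)],[-1,0,0])
GS=goal_rot([0,0,-1],[0,1,0]); GSm=goal_rot([0,0,-1],[0,-1,0])
E
python3 - <<'E'
from h import *
C=Ro.from_quat(get_state()["eef_rot"]).as_matrix();print(C.round(3))
for n,G in dict(GP=GP,GPm=GPm,GS=GS,GSm=GSm).items():
    print(n); plan([-.076,-.25,.1],G)
s=imaging.snapshot("top"); 
for p in [(610,250),(460,300),(460,200),(545,95),(530,160),(467,330),(170,335)]: print(p,onz(s,*p,0.05))
E
```

```text
[[-0.93   0.     0.368]
 [-0.368 -0.    -0.93 ]
 [-0.    -1.     0.   ]]
GP
clock 0.55 pos_stand [-324.4521331  -667.23263361  252.75864954] F [-0.1  1.2  0.6] open 0.997 q [ 1.23  0.69 -0.19  1.57  0.16  0.9  -0.22]
turn units [ -5.41 -14.85   7.56] deg 80.31710449177835 shift now-axes [-18.49   7.64 -15.73] goal-axes [-11.07  19.26  12.42]
GPm
clock 0.55 pos_stand [-324.4521331  -667.23263361  252.75864954] F [-0.1  1.2  0.6] open 0.997 q [ 1.23  0.69 -0.19  1.57  0.16  0.9  -0.22]
turn units [-8.24 22.64 -5.9 ] deg 113.71793248227154 shift now-axes [-18.49   7.64 -15.73] goal-axes [ 11.07  19.26 -12.42]
GS
clock 0.55 pos_stand [-324.4521331  -667.23263361  252.75864954] F [-0.1  1.2  0.6] open 0.997 q [ 1.23  0.69 -0.19  1.57  0.16  0.9  -0.22]
turn units [ -0.   -35.16   0.  ] deg 161.15594912924752 shift now-axes [-18.49   7.64 -15.73] goal-axes [12.42  7.64 20.86]
GSm
clock 0.55 pos_stand [-324.4521331  -667.23263361  252.75864954] F [-0.1  1.2  0.6] open 0.997 q [ 1.23  0.69 -0.19  1.57  0.16  0.9  -0.22]
turn units [-0.    4.11 -0.  ] deg 18.844052679804193 shift now-axes [-18.49   7.64 -15.73] goal-axes [-12.42   7.64 -20.86]
(610, 250) [ 0.49715596 -0.49475272  0.05      ]
(460, 300) [ 0.41106044 -0.21740479  0.05      ]
(460, 200) [ 0.59323182 -0.22372387  0.05      ]
(545, 95) [ 0.78713828 -0.38875057  0.05      ]
(530, 160) [ 0.66542223 -0.35552763  0.05      ]
(467, 330) [ 0.35704144 -0.22818615  0.05      ]
(170, 335) [0.35739372 0.30625724 0.05      ]
```

Call:
send_rows(motion=[[[0,0,0,-0.9,0,-0.7,-1],[0,0,0,-0.9,0,-0.7,-1],[0,0,0,-0.9,0,-0.7,-1],[0,0,0,-0.9,0,-0.7,-1],[0,0,0,-0.9,0,-0.7,-1]]])

```text
clock: 1.02
tool_pos: [0.2884, -0.4821, 0.2529]
eef_rot: [0.132, -0.694, 0.695, -0.132]
contact_force: [-0.0, -0.5, 0.2]
opening: 0.999
```

Call:
send_rows(motion=[[[0,0,0,-0.9,0,-0.7,-1],[0,0,0,-0.9,0,-0.7,-1],[0,0,0,-0.9,0,-0.7,-1],[0,0,0,-0.9,0,-0.7,-1],[0,0,0,-0.9,0,-0.7,-1]]])

```text
clock: 1.43
tool_pos: [0.3464, -0.3838, 0.2529]
eef_rot: [0.132, -0.694, 0.695, -0.133]
contact_force: [-0.1, 0.9, -1.0]
opening: 1.0
```

```bash
python3 - <<'E'
from h import *
plan([-.076,-.26,.2],GP)
E
```

```text
clock 1.4333 pos_stand [-198.72114972 -475.70432977  252.937975  ] F [-0.1  0.9 -1. ] open 1.0 q [ 0.86  0.55 -0.18  1.89  0.14  0.72 -0.59]
turn units [ -5.41 -14.85   7.56] deg 80.32064351189804 shift now-axes [-9.29  2.65 -8.23] goal-axes [-6.56  8.96  6.14]
```

Call:
send_rows(motion=[[[-0.3,-0.82,0.42,-0.8,0,-0.7,-1],[-0.3,-0.82,0.42,-0.8,0,-0.7,-1],[-0.3,-0.82,0.42,-0.8,0,-0.7,-1],[-0.3,-0.82,0.42,-0.8,0,-0.3,-1],[-0.3,-0.82,0.42,-0.8,0,0,-1]]])

```text
clock: 1.85
tool_pos: [0.3938, -0.3017, 0.2602]
eef_rot: [-0.194, 0.713, -0.606, 0.295]
contact_force: [-0.3, 0.1, -0.1]
opening: 1.002
```

Call:
send_rows(motion=[[[-0.3,-0.82,0.42,0,0,0,-1],[-0.3,-0.82,0.42,0,0,0,-1],[-0.3,-0.82,0.42,0,0,0,-1],[-0.3,-0.82,0.42,0,0,0,-1],[-0.3,-0.82,0.42,0,0,0,-1]]])

```text
clock: 2.27
tool_pos: [0.3939, -0.3038, 0.2599]
eef_rot: [-0.247, 0.703, -0.497, 0.444]
contact_force: [-0.3, -0.0, -0.1]
opening: 1.002
```

```bash
python3 - <<'E'
from h import *
plan([-.076,-.26,.2],GP)
E
```

```text
clock 2.2667 pos_stand [-147.47481416 -398.073645    259.91080999] F [-0.3 -0.  -0.1] open 1.002 q [ 1.15  0.68 -0.63  1.77  0.    0.94  0.08]
turn units [-2.42 -6.61  3.34] deg 35.73386797069863 shift now-axes [-6.    5.77 -0.24] goal-axes [-3.36  6.73  3.57]
```

Call:
send_rows(motion=[[[-0.3,-0.82,0.42,0,0,0,0.18],[-0.3,-0.82,0.42,0,0,0,0.18],[-0.3,-0.82,0.42,0,0,0,0.18],[-0.3,-0.82,0.42,0,0,0,0.18],[-0.3,-0.82,0.42,0,0,0,0.18]]])

```text
clock: 2.68
tool_pos: [0.3938, -0.304, 0.2597]
eef_rot: [-0.291, 0.668, -0.369, 0.577]
contact_force: [-0.1, 0.1, -0.2]
opening: 0.646
```

Call:
send_rows(motion=[[[-0.3,-0.82,0.42,-0.4,0.4,0.6,0.18],[-0.3,-0.82,0.42,-0.4,0.4,0.6,0.18],[-0.3,-0.82,0.42,-0.4,0.4,0.6,0.18],[0,0,0,-0.4,0.4,0.6,0.18],[0,0,0,-0.4,0.4,0.6,0.18]]])

```text
clock: 3.1
tool_pos: [0.4566, -0.2494, 0.2502]
eef_rot: [-0.311, 0.636, -0.286, 0.646]
contact_force: [-0.7, -0.6, -1.1]
opening: 0.412
```

```bash
python3 - <<'E'
from h import *
plan([-.076,-.26,.1],GP)
s=imaging.snapshot("scene");cv2.imwrite("pics/scene1.png",s["img"][:,:,::-1])
E
```

```text
clock 3.1 pos_stand [ -82.24652288 -346.64107147  250.20221668] F [-0.7 -0.6 -1.1] open 0.412 q [ 1.11  0.93 -0.83  1.54  0.01  1.22  0.44]
turn units [-0.05 -0.12 -0.  ] deg 0.5763335539961825 shift now-axes [1.51 8.54 0.29] goal-axes [1.51 8.54 0.31]
```

View pics/scene1.png

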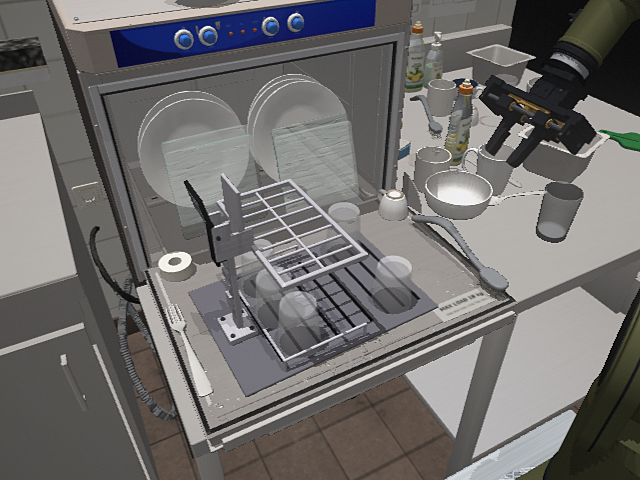

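Call:
send_rows(motion=[[[0,0,0,0.15,0.85,0.03,0.18],[0,-0.12,0,0.15,0.85,0.03,0.18],[0,0,0,0.15,0.85,0.03,0.18],[0,0,0,0.15,0.85,0.03,0.18],[0,0,0,0.15,0.85,0.03,0.18]]])

```text
clock: 3.57
tool_pos: [0.4566, -0.2063, 0.176]
eef_rot: [-0.314, 0.632, -0.285, 0.649]
contact_force: [0.6, 0.7, 0.1]
opening: 0.409
```

Call:
send_rows(motion=[[[0,0,0,0.15,0.85,0.03,0.18],[0,0,0,0.15,0.85,0.03,0.18],[0,0,0,0.15,0.85,0.03,0.18],[0,0,0,0.15,0.85,0.03,0.18],[0,0,0,0.15,0.85,0.03,0.18]]])

```text
clock: 3.98
tool_pos: [0.458, -0.1632, 0.1013]
eef_rot: [-0.314, 0.632, -0.285, 0.649]
contact_force: [0.3, -0.2, 0.3]
opening: 0.409
```

```bash
python3 - <<'E'
from h import *
plan([-.076,-.215,.035],GP)
s=imaging.snapshot("scene");cv2.imwrite("pics/scene2.png",s["img"][:,:,::-1])
E
```

```text
clock 3.9833 pos_stand [ -76.69114931 -260.64745191  101.30322589] F [ 0.3 -0.2  0.3] open 0.409 q [ 1.    1.09 -0.77  1.78  0.09  0.8   0.42]
turn units [-0.04  0.02  0.02] deg 0.257410777230441 shift now-axes [0.37 4.01 0.02] goal-axes [0.38 4.01 0.03]
```

View pics/scene2.png

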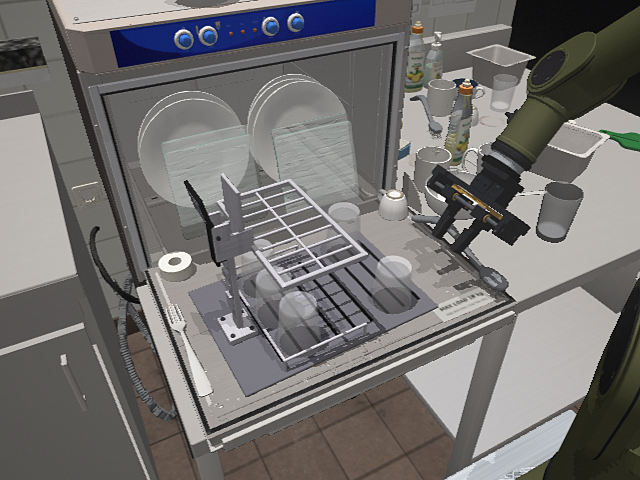

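Call:
send_rows(motion=[[[0,0,0,0.08,0.8,0,0.18],[0,0,0,0.08,0.8,0,0.18],[0,0,0,0.08,0.8,0,0.18],[0,0,0,0.08,0.8,0,0.18],[0,0,0,0.05,0.8,0,0.18]]])

```text
clock: 4.45
tool_pos: [0.4564, -0.118, 0.0356]
eef_rot: [-0.314, 0.632, -0.285, 0.649]
contact_force: [0.7, 0.2, 0.7]
opening: 0.409
```

```bash
python3 - <<'E'
from h import *
plan([-.076,-.075,.034],GP)
crop("scene",300,180,600,380,2.6,"scene3")
crop("top",155,140,455,335,2.6,"top3")
E
```

```text
clock 4.45 pos_stand [ -76.08290753 -215.4850504    35.57984611] F [0.7 0.2 0.7] open 0.409 q [ 0.93  1.19 -0.73  1.85  0.13  0.62  0.4 ]
turn units [-0.05  0.03  0.02] deg 0.2869377929289946 shift now-axes [-5.34  4.57 -0.  ] goal-axes [-5.33  4.58  0.  ]
```

View pics/scene3.png

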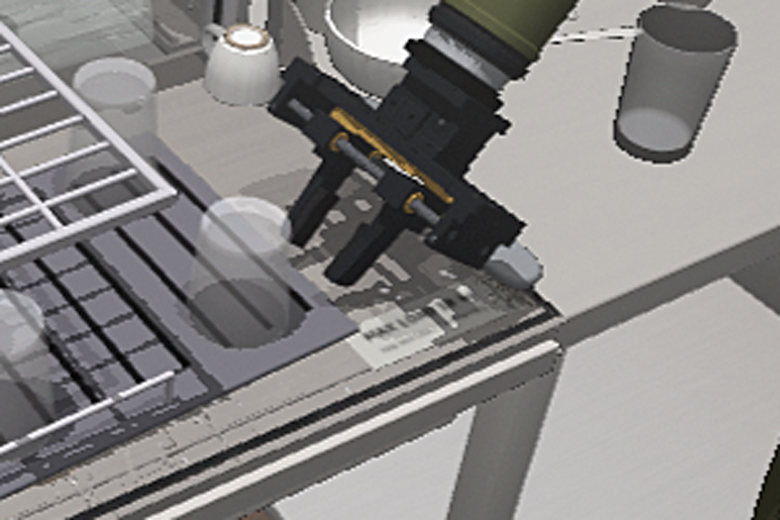

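View pics/top3.png

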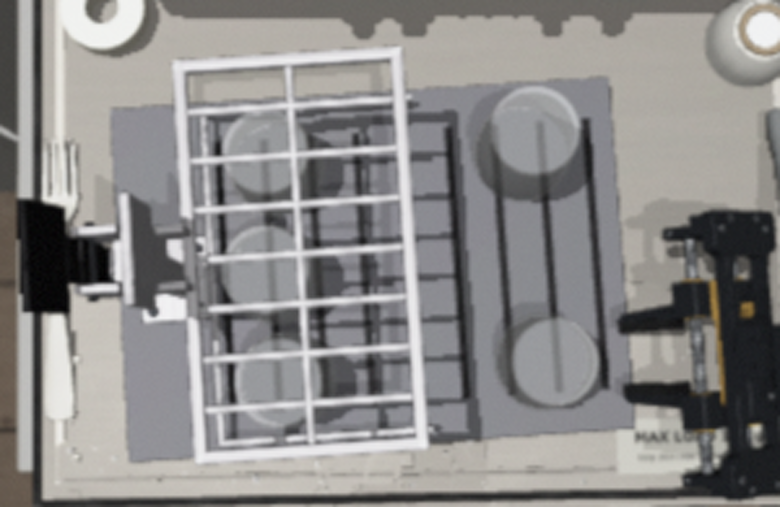

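Call:
send_rows(motion=[[[0,0,0,-0.27,0.22,0,0.18],[0,0,0,-0.23,0.19,0,0.18],[0,0,0,-0.2,0.16,0,0.18],[0,0,0,-0.15,0.13,0,0.18],[0,0,0,-0.15,0.13,0,0.18]]])

```text
clock: 4.97
tool_pos: [0.4551, -0.0915, 0.036]
eef_rot: [-0.313, 0.632, -0.284, 0.649]
contact_force: [0.4, -0.2, -0.5]
opening: 0.408
```

Call:
send_rows(motion=[[[0,0,0,-0.15,0.13,0,0.18],[0,0,0,-0.2,0.17,0,0.18],[0,0,0,-0.23,0.2,0,0.18],[0,0,0,-0.23,0.2,0,0.18],[0,0,0,-0.23,0.2,0,0.18]]])

```text
clock: 5.38
tool_pos: [0.4536, -0.0637, 0.0351]
eef_rot: [-0.313, 0.632, -0.284, 0.649]
contact_force: [1.0, -1.4, 2.2]
opening: 0.409
```

```bash
python3 - <<'E'
from h import *
plan([-.076,-.077,.034],GP)
crop("scene",300,180,600,380,2.6,"scene4")
crop("top",155,140,455,335,2.6,"top4")
E
```

```text
clock 5.3833 pos_stand [ -76.26450402 -161.02306864   35.11004429] F [ 1.  -1.4  2.2] open 0.409 q [ 0.86  1.18 -0.73  1.94  0.11  0.49  0.35]
turn units [-0.04  0.03 -0.  ] deg 0.24667701804065437 shift now-axes [-3.18  2.74  0.01] goal-axes [-3.18  2.74  0.01]
```

View pics/scene4.png

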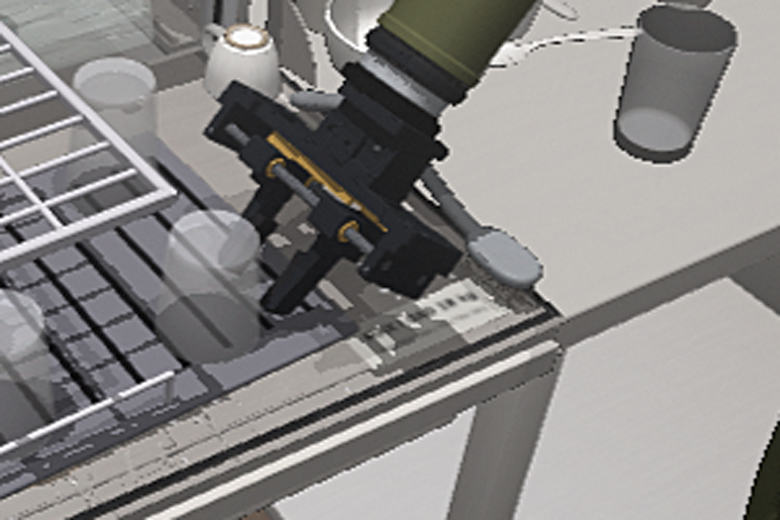

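View pics/top4.png

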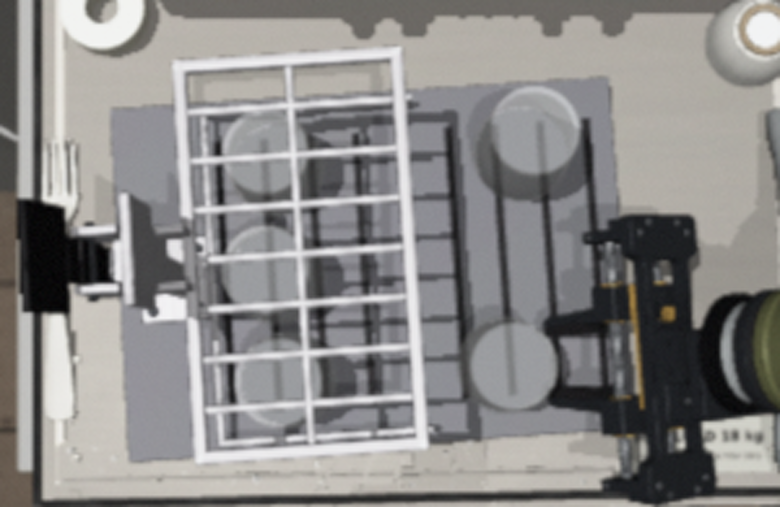

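Call:
send_rows(motion=[[[0,0,0,-0.23,0.2,0,0.18],[0,0,0,-0.23,0.2,0,0.18],[0,0,0,-0.23,0.2,0,0.18],[0,0,0,-0.23,0.2,0,0.18],[0,0,0,-0.23,0.2,0,0.18]]])

```text
clock: 5.9
tool_pos: [0.452, -0.033, 0.0345]
eef_rot: [-0.313, 0.632, -0.284, 0.649]
contact_force: [-0.6, -1.2, 0.3]
opening: 0.411
```

Call:
send_rows(motion=[[[0,0,0,-0.23,0.2,0,0.18],[0,0,0,-0.23,0.2,0,0.18],[0,0,0,-0.23,0.2,0,0.18],[0,0,0,-0.23,0.2,0,0.18],[0,0,0,-0.23,0.2,0,0.18]]])

```text
clock: 6.32
tool_pos: [0.4507, -0.0027, 0.034]
eef_rot: [-0.313, 0.632, -0.284, 0.649]
contact_force: [0.7, -1.7, 2.4]
opening: 0.407
```

```bash
python3 - <<'E'
from h import *
plan([-.076,-.075,.034],GP)
crop("scene",200,180,500,380,2.6,"scene5")
crop("top",155,140,455,335,2.6,"top5")
E
```

```text
clock 6.3167 pos_stand [-76.32967439 -99.98566571  34.04484122] F [ 0.7 -1.7  2.4] open 0.407 q [ 0.76  1.18 -0.74  2.03  0.08  0.34  0.29]
turn units [-0.04  0.04 -0.  ] deg 0.24359616572597514 shift now-axes [-0.96  0.81  0.02] goal-axes [-0.96  0.8   0.02]
```

View pics/scene5.png

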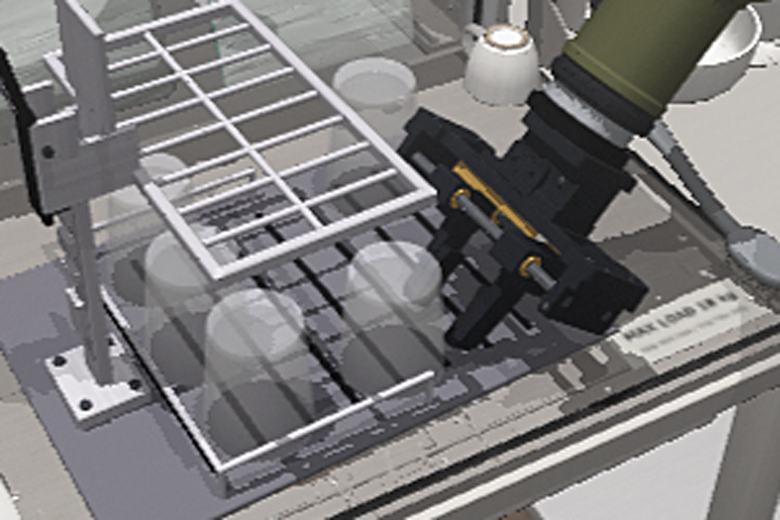

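View pics/top5.png

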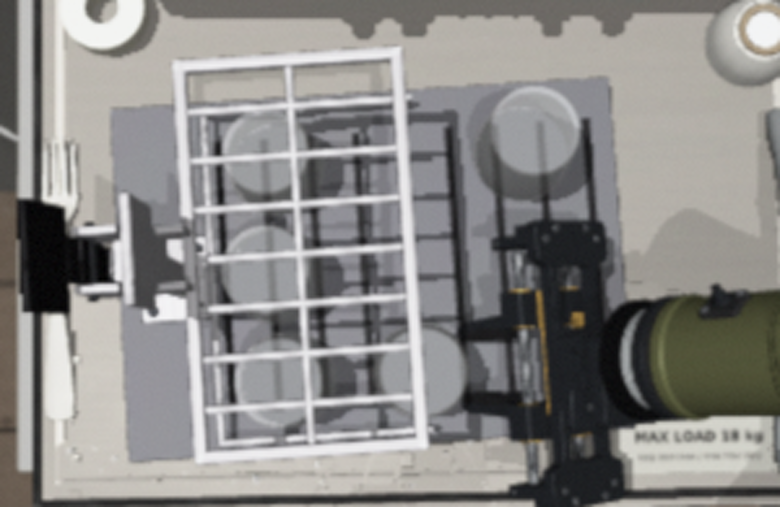

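Call:
send_rows(motion=[[[0,0,0,-0.2,0.17,0,0.18],[0,0,0,-0.19,0.16,0,0.18],[0,0,0,-0.19,0.16,0,0.18],[0,0,0,-0.19,0.16,0,0.18],[0,0,0,-0.15,0.13,0,0.18]]])

```text
clock: 6.83
tool_pos: [0.4493, 0.0215, 0.0339]
eef_rot: [-0.314, 0.632, -0.284, 0.649]
contact_force: [-0.1, -0.9, 0.1]
opening: 0.408
```

Call:
send_rows(motion=[[[0,0,0,-0.06,0.05,0,0.18],[0,0,0,-0.06,0.05,0,0.18],[0,0,0,0,0,0,0.18],[0,0,0,0,0,0,0.18],[0,0,0,0,0,0,0.18]]])

```text
clock: 7.25
tool_pos: [0.4493, 0.0239, 0.0339]
eef_rot: [-0.313, 0.632, -0.284, 0.649]
contact_force: [0.3, 0.3, -0.5]
opening: 0.407
```

```bash
python3 - <<'E'
from h import *
plan([-.076,-.070,.034],GP)
crop("scene",200,180,500,380,2.6,"scene6")
s=crop("top",155,140,455,335,2.6,"top6")
E
```

```text
clock 7.25 pos_stand [-76.42410973 -73.38052337  33.88661416] F [ 0.3  0.3 -0.5] open 0.407 q [ 0.71  1.18 -0.74  2.06  0.07  0.28  0.27]
turn units [-0.04  0.03 -0.01] deg 0.22916230679863386 shift now-axes [-0.13  0.1   0.02] goal-axes [-0.13  0.1   0.02]
```

View pics/scene6.png

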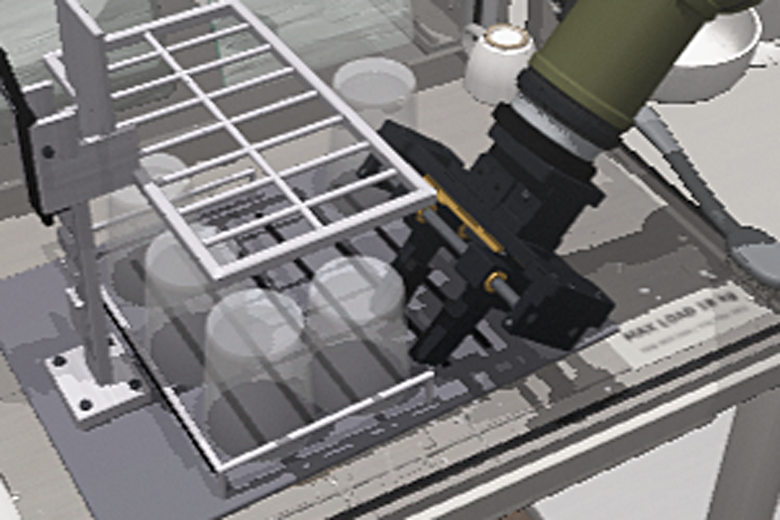

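View pics/top6.png

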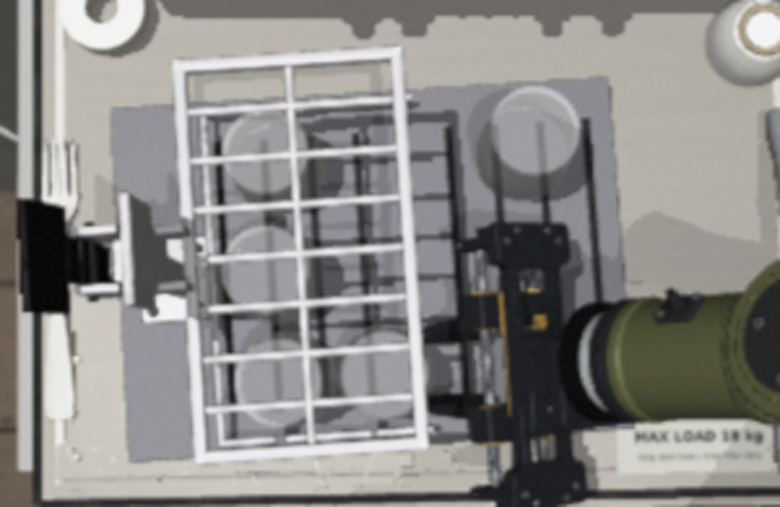

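Call:
send_rows(motion=[[[0,0,0,-0.06,0.05,0,0.18],[0,0,0,-0.06,0.05,0,0.18],[0,0,0,-0.04,0.03,0,0.18],[0,0,0,0,0,0,0.18],[0,0,0,0,0,0,0.18]]])

```text
clock: 7.77
tool_pos: [0.4492, 0.0279, 0.0339]
eef_rot: [-0.313, 0.632, -0.284, 0.649]
contact_force: [-0.0, -1.5, -0.2]
opening: 0.408
```

```bash
python3 - <<'E'
from h import *
plan([-.076,-.120,.034],GP)
s=crop("top",155,140,455,335,2.6,"top7")
E
```

```text
clock 7.7667 pos_stand [-76.28554031 -69.32204867  33.87565886] F [-0.  -1.5 -0.2] open 0.408 q [ 0.7   1.18 -0.74  2.07  0.07  0.27  0.26]
turn units [-0.04  0.03 -0.  ] deg 0.24142429437826293 shift now-axes [ 1.94 -1.63  0.01] goal-axes [ 1.94 -1.63  0.01]
```

View pics/top7.png

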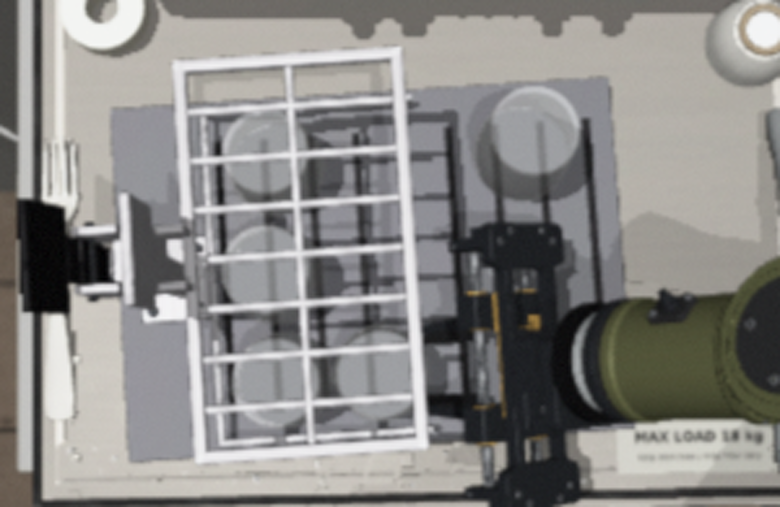

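Call:
send_rows(motion=[[[0,0,0,0.3,-0.25,0,0.18],[0,0,0,0.6,-0.5,0,0.18],[0,0,0,0.75,-0.63,0,0.18],[0,0,0,0.75,-0.63,0,0.18],[0,0,0,0.75,-0.63,0,0.18]]])

```text
clock: 8.23
tool_pos: [0.4529, -0.0551, 0.034]
eef_rot: [-0.313, 0.632, -0.283, 0.649]
contact_force: [0.5, 0.3, 0.0]
opening: 0.409
```

Call:
send_rows(motion=[[[0,0,0,0.5,-0.8,0,0.18],[0,0,0,0.2,-1,0,0.18],[0,0,0,-0.4,-1,0,-0.4],[0,0,0,-0.6,-0.9,0,-0.4],[0,0,0,-0.6,-0.9,0,-0.4]]])

```text
clock: 8.65
tool_pos: [0.4545, -0.1002, 0.1167]
eef_rot: [-0.313, 0.633, -0.284, 0.649]
contact_force: [0.4, -0.8, -0.7]
opening: 0.617
```

Call:
send_rows(motion=[[[0,0,0,-0.6,-0.8,0,-1],[0,0,0,-0.6,-0.8,0,-1],[0,0,0,-0.6,-0.8,0,-1],[0,0,0,-0.6,-0.8,0,-1],[0,0,0,-0.6,-0.8,0,-1]]])

```text
clock: 9.07
tool_pos: [0.4542, -0.1051, 0.2168]
eef_rot: [-0.314, 0.632, -0.283, 0.649]
contact_force: [-0.4, 0.1, -0.7]
opening: 0.985
```

```bash
python3 - <<'E'
from h import *
plan([0,.115,.40],GS)
plan([0,.115,.40],GSm)
crop("scene",200,180,500,380,2.6,"scene8")
s=crop("top",155,140,455,335,2.6,"top8")
E
```

```text
clock 9.0667 pos_stand [ -77.69774034 -202.39359364  216.79744   ] F [-0.4  0.1 -0.7] open 0.985 q [ 0.99  0.9  -0.88  1.85 -0.02  0.86  0.32]
turn units [ -6.86 -18.73  -6.8 ] deg 96.62315929224775 shift now-axes [-18.03   3.21   3.93] goal-axes [ 3.88 -9.16 15.87]
clock 9.0667 pos_stand [ -77.69774034 -202.39359364  216.79744   ] F [-0.4  0.1 -0.7] open 0.985 q [ 0.99  0.9  -0.88  1.85 -0.02  0.86  0.32]
turn units [ 6.81 18.78 -6.87] deg 96.83940246769875 shift now-axes [-18.03   3.21   3.93] goal-axes [ -3.88  -9.16 -15.87]
```

View pics/scene8.png

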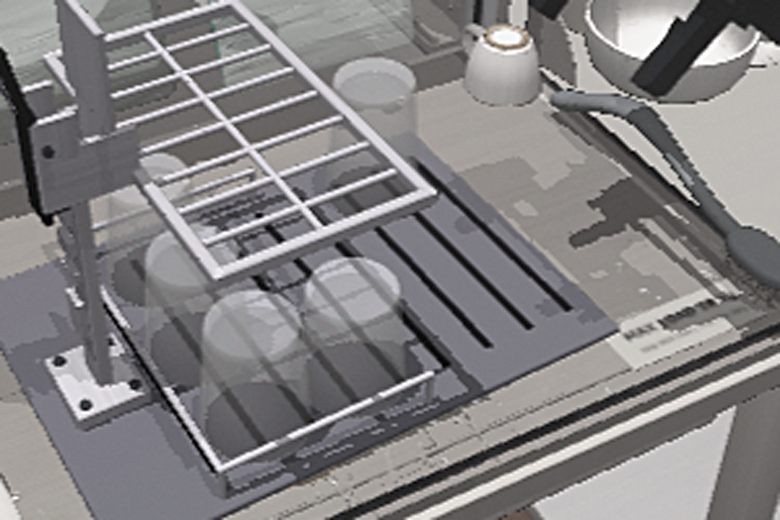

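View pics/top8.png

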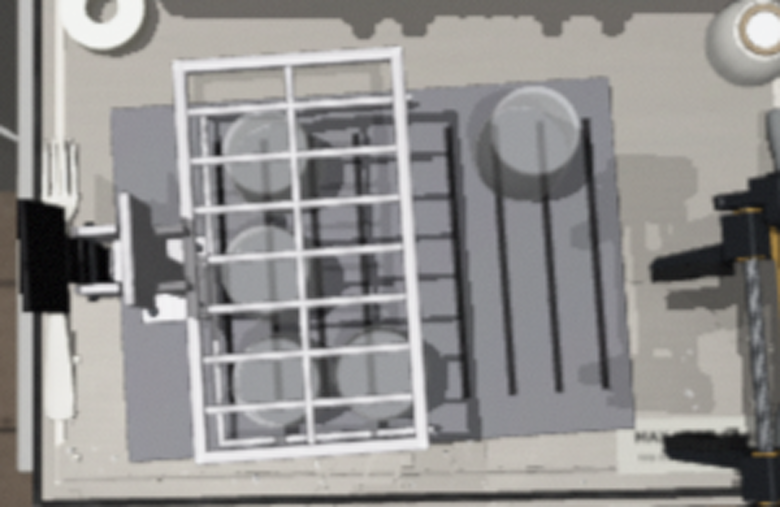

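Call:
send_rows(motion=[[[0,0,0,-0.64,-0.76,0,-1],[0,0,0,-0.64,-0.76,0,-1],[0,0,0,-0.64,-0.76,0,-1],[0,0,0,-0.64,-0.76,0,-1],[0,0,0,-0.64,-0.76,0,-1]]])

```text
clock: 9.58
tool_pos: [0.4536, -0.1049, 0.3151]
eef_rot: [-0.314, 0.633, -0.283, 0.649]
contact_force: [-0.1, 0.3, -0.1]
opening: 0.999
```

Call:
send_rows(motion=[[[-0.31,-0.85,-0.31,-0.6,-0.8,0,-1],[-0.31,-0.85,-0.31,-0.6,-0.8,0,-1],[-0.31,-0.85,-0.31,-0.6,-0.7,0,-1],[-0.31,-0.85,-0.31,0,0,0,-1],[-0.31,-0.85,-0.31,0,0,0,-1]]])

```text
clock: 10.0
tool_pos: [0.4528, -0.1059, 0.3735]
eef_rot: [-0.436, 0.508, -0.226, 0.708]
contact_force: [-0.3, -0.8, -0.8]
opening: 0.999
```

Call:
send_rows(motion=[[[-0.31,-0.85,-0.31,0,0,0,-1],[-0.31,-0.85,-0.31,0,0,0,-1],[-0.31,-0.85,-0.31,0,0,0,-1],[-0.31,-0.85,-0.31,0,0,0,-1],[-0.31,-0.85,-0.31,0,0,0,-1]]])

```text
clock: 10.42
tool_pos: [0.4522, -0.106, 0.3724]
eef_rot: [-0.541, 0.367, -0.16, 0.74]
contact_force: [0.3, -0.5, 0.1]
opening: 0.998
```

Call:
send_rows(motion=[[[-0.31,-0.85,-0.31,0,0,0,-1],[-0.31,-0.85,-0.31,0,0,0,-1],[-0.31,-0.85,-0.31,0,0,0,-1],[-0.31,-0.85,-0.31,0,0,0,-1],[-0.31,-0.85,-0.31,0,0,0,-1]]])

```text
clock: 10.83
tool_pos: [0.4523, -0.1059, 0.3725]
eef_rot: [-0.626, 0.211, -0.089, 0.745]
contact_force: [-0.0, 0.9, 0.5]
opening: 0.995
```

```bash
python3 - <<'E'
from h import *
plan([0,.115,.38],GS)
E
```

```text
clock 10.8333 pos_stand [ -79.65424623 -203.15615242  372.46362289] F [-0.   0.9  0.5] open 0.995 q [ 0.9   0.63 -1.16  1.69  0.36  1.29  0.82]
turn units [-2.17 -5.95 -2.15] deg 30.675015511856685 shift now-axes [-3.58  2.41 15.82] goal-axes [ 3.98 -0.38 15.91]
```

Call:
send_rows(motion=[[[-0.31,-0.85,-0.31,-0.1,0,0.7,-1],[-0.31,-0.85,-0.31,0,0,0.8,-1],[-0.31,-0.85,-0.31,0,0,0.9,-1],[-0.31,-0.85,-0.31,0,0,0.9,-1],[-0.31,-0.85,-0.31,0,0,0.9,-1]]])

```text
clock: 11.25
tool_pos: [0.4752, -0.0249, 0.3812]
eef_rot: [-0.689, 0.049, -0.014, 0.723]
contact_force: [0.2, 0.2, 0.1]
opening: 0.999
```

Call:
send_rows(motion=[[[-0.31,-0.85,-0.31,0.2,0,0.9,-1],[-0.31,-0.85,-0.31,0.4,0,0.9,-1],[0,0,0,0.5,0,0.9,-1],[0,0,0,0.5,0,0.9,-1],[0,0,0,0.5,0,0.9,-1]]])

```text
clock: 11.67
tool_pos: [0.5168, 0.0657, 0.382]
eef_rot: [0.707, 0.016, -0.015, -0.707]
contact_force: [0.5, -0.5, 0.1]
opening: 1.0
```

```bash
python3 - <<'E'
from h import *
plan([0,.115,.38],GS)
E
```

```text
clock 11.6667 pos_stand [ -6.93351425 -34.84254256 382.00776235] F [ 0.5 -0.5  0.1] open 1.0 q [ 0.46  0.61 -1.18  1.66  0.59  1.27  0.78]
turn units [ 0.   -0.05  0.01] deg 0.21315218692871474 shift now-axes [0.32 0.1  7.49] goal-axes [0.35 0.1  7.49]
```

Call:
send_rows(motion=[[[0,0,0,0.1,0,0.8,-1],[0,0,0,0.1,0,0.8,-1],[0,0,0,0.1,0,0.8,-1],[0,0,0,0.05,0,0.8,-1],[0,0,0,0,0,0.8,-1]]])

```text
clock: 12.08
tool_pos: [0.5204, 0.1457, 0.3819]
eef_rot: [0.707, 0.016, -0.015, -0.707]
contact_force: [0.8, -0.0, -0.5]
opening: 1.0
```

Call:
send_rows(motion=[[[0,0,0,0,0.1,0.8,-1],[0,0,0,0,0,0.8,-1],[0,0,0,0,0,0.8,-1],[0,0,0,0,0,0.8,-1],[0,0,0,0,0,0.29,-1]]])

```text
clock: 12.5
tool_pos: [0.5165, 0.2172, 0.3803]
eef_rot: [-0.706, -0.017, 0.016, 0.707]
contact_force: [-0.7, 1.6, -0.9]
opening: 1.002
```

Call:
send_rows(motion=[[[0,0,0,0,0,0,-1],[0,0,0,0,0,0,-1],[0,0,0,0,0,0,-1],[0,0,0,0,0,0,-1],[0,0,0,0,0,0,-1]]])

```text
clock: 12.92
tool_pos: [0.5177, 0.2143, 0.3811]
eef_rot: [-0.707, -0.016, 0.014, 0.707]
contact_force: [0.0, -0.3, -1.1]
opening: 0.998
```

```bash
python3 - <<'E'
from h import *
plan([0,.115,.265],GS)
s=imaging.snapshot("wrist");cv2.imwrite("pics/wrist9.png",s["img"][:,:,::-1])
s=imaging.snapshot("scene");cv2.imwrite("pics/scene9.png",s["img"][:,:,::-1])
E
```

```text
clock 12.9167 pos_stand [  1.08066205 113.554849   381.06961605] F [ 0.  -0.3 -1.1] open 0.998 q [ 0.13  0.65 -1.11  1.55  0.6   1.31  0.55]
turn units [-0.   -0.07  0.03] deg 0.364733164494018 shift now-axes [-0.07  5.8   0.07] goal-axes [-0.05  5.8   0.07]
```

View pics/wrist9.png

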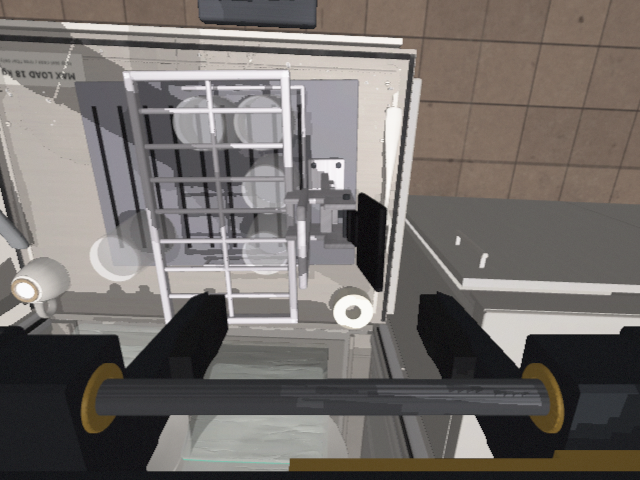

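View pics/scene9.png

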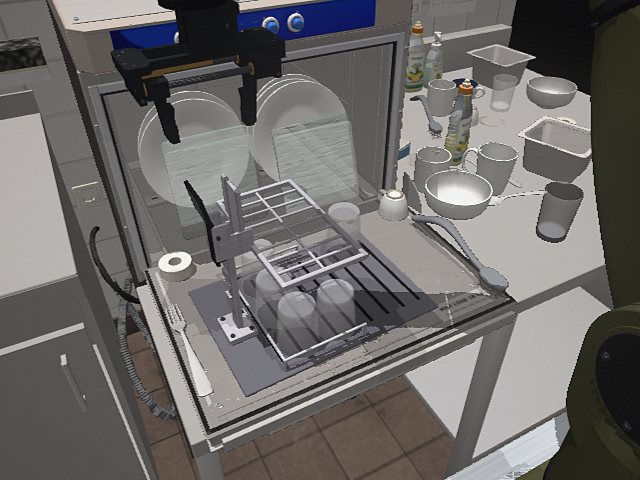

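```bash
python3 - <<'E'
from h import *
st=get_state()
s=imaging.snapshot("wrist")
C=Ro.from_quat(st["eef_rot"]).as_matrix();H=np.array(s["hand_eye"]);K=s["camera_matrix"]
W=np.eye(4);W[:3,:3]=C;W[:3,3]=st["tool_pos"];E=np.linalg.inv(W@H)
for n,X in dict(steelA=(-.03,.0935,.29),steelB=(.03,.0935,.29),levA=(-.03,.153,.29),levB=(.03,.153,.29),levbA=(-.03,.143,.246),edge1=(-.122,-.055,.186),edge2=(-.122,.085,.186)).items():
    p=E@np.r_[Rs@np.array(X)+ts,1]; q=K@p[:3]; q=q[:2]/q[2]; print(n,q.round(1),"crop",((q-[270,170])*5.5).round(0))
c=cv2.resize(s["img"][170:310,270:410],None,fx=5.5,fy=5.5,interpolation=cv2.INTER_CUBIC)[:600]
cv2.imwrite("pics/wrist9c.png",c[:,:,::-1])
E
```

```text
steelA [289.6 206.5] crop [108. 201.]
steelB [292.5 291.5] crop [124. 668.]
levA [383.4 206.1] crop [624. 199.]
levB [378.9 291.2] crop [599. 667.]
levbA [360.6 192.4] crop [498. 123.]
edge1 [116.7  68.6] crop [-843. -558.]
edge2 [286.3  67.9] crop [  90. -562.]
```

View pics/wrist9c.png

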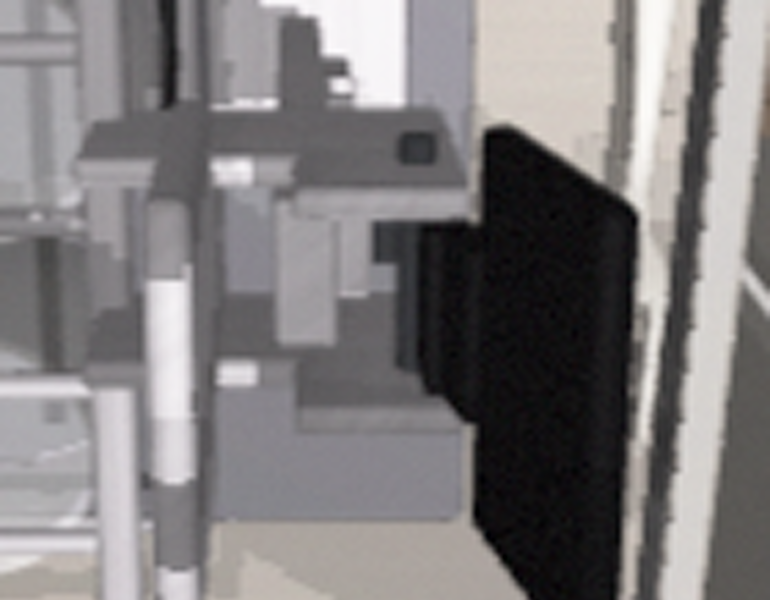

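Call:
send_rows(motion=[[[0,0,0,0.05,0.4,0.17,-1],[0,0,0,0,0.8,0,-1],[0,0,0,0,0.8,0,-1],[0,0,0,0,0.8,0,-1],[0,0,0,0,0.6,0,-1]]])

```text
clock: 13.48
tool_pos: [0.5181, 0.2185, 0.3114]
eef_rot: [0.707, 0.016, -0.015, -0.707]
contact_force: [-0.2, -0.6, -0.2]
opening: 1.002
```

```bash
python3 - <<'E'
from h import *
plan([.001,.117,.265],GS)
crop("scene",130,60,330,260,3,"scene10")
crop("top",120,160,280,300,4,"top10")
E
```

```text
clock 13.4833 pos_stand [  1.65260196 117.75019923 311.38428282] F [-0.2 -0.6 -0.2] open 1.002 q [ 0.1   0.72 -1.07  1.66  0.68  1.18  0.48]
turn units [ 0.   -0.05  0.01] deg 0.2515339632727937 shift now-axes [-0.04  2.32 -0.04] goal-axes [-0.03  2.32 -0.04]
```

View pics/scene10.png

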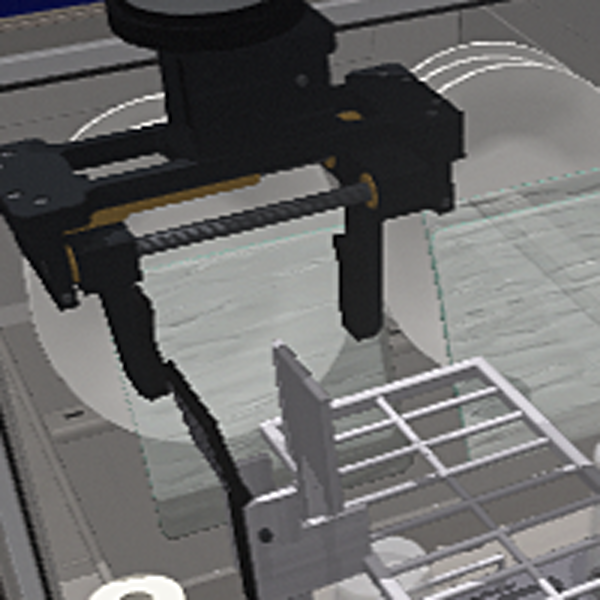

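View pics/top10.png

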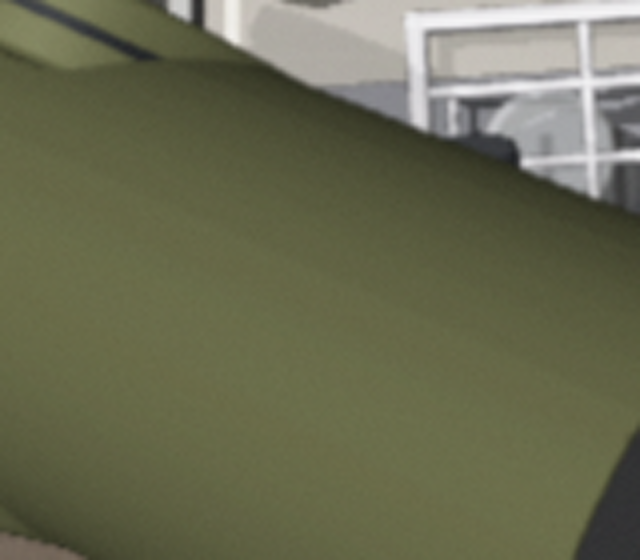

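```bash
python3 - <<'E'
from h import *
st=get_state();C=Ro.from_quat(st["eef_rot"]).as_matrix();s=imaging.snapshot("scene")
for n,d in dict(levtip=(0,.014,.044),steeltip=(0,.014,-.044),levtip_n=(-.009,.014,.044),steeltip_n=(-.009,.014,-.044)).items():
    X=st["tool_pos"]+C@np.array(d); print(n,Rs.T@(X-ts),((proj(s,X)-[130,60])*3).round())
for n,X in dict(sA=(-.03,.0955,.29),sB=(.03,.0955,.29),sA85=(-.03,.0955,.285),sB85=(.03,.0955,.285),lA=(-.03,.155,.29),lB=(.03,.155,.29)).items():
    print(n,((proj(s,Rs@np.array(X)+ts)-[130,60])*3).round())
E
```

```text
levtip [0.00138989 0.16113444 0.29687485] [165. 383.]
steeltip [0.00103323 0.07313526 0.29700576] [350. 331.]
levtip_n [-0.00761003  0.16117093  0.29688453] [172. 393.]
steeltip_n [-0.00796669  0.07317175  0.29701544] [358. 339.]
sA [334. 388.]
sB [283. 329.]
sA85 [335. 398.]
sB85 [284. 338.]
lA [206. 426.]
lB [160. 363.]
```

Call:
send_rows(motion=[[[0,0,0,0,0.5,-0.03,-1],[0,0,0,0,0.5,0,-1],[0,0,0,0,0.5,0,-1],[0,0,0,0,0.5,0,-1],[0,0,0,0,0.3,0,-1]]])

```text
clock: 14.05
tool_pos: [0.5183, 0.2177, 0.2656]
eef_rot: [0.707, 0.016, -0.015, -0.707]
contact_force: [0.5, -0.8, -1.1]
opening: 0.999
```

```bash
python3 - <<'E'
from h import *
plan([.0,.116,.265],GS)
crop("scene",130,60,330,260,3,"scene11")
E
```

```text
clock 14.05 pos_stand [  1.75245683 116.95901506 265.58140866] F [ 0.5 -0.8 -1.1] open 0.999 q [ 0.08  0.77 -1.03  1.72  0.74  1.09  0.42]
turn units [ 0.   -0.05  0.01] deg 0.25856468430732793 shift now-axes [-0.09  0.03 -0.05] goal-axes [-0.09  0.03 -0.05]
```

View pics/scene11.png

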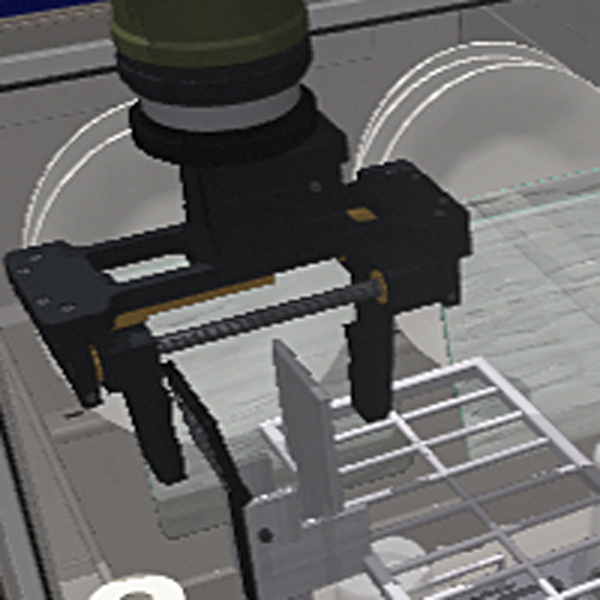

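Call:
send_rows(motion=[[[0,0,0,0,0,0,0.0],[0,0,0,0,0,0,0.0],[0,0,0,0,0,0,0.0],[0,0,0,0,0,0,0.0],[0,0,0,0,0,0,0.0]]], force=20)

```text
clock: 14.52
tool_pos: [0.5187, 0.2219, 0.2688]
eef_rot: [-0.704, -0.018, 0.014, 0.71]
contact_force: [-0.5, 7.1, 2.0]
opening: 0.646
```

Call:
send_rows(motion=[[[0,0,0,0,0,0,1],[0,0,0,0,0,0,1],[0,0,0,0,0,0,1],[0,0,0,0,0,0,1],[0,0,0,0,0,0,1]]], force=20)

```text
clock: 14.93
tool_pos: [0.5188, 0.2189, 0.2673]
eef_rot: [-0.706, -0.016, 0.014, 0.708]
contact_force: [0.6, 3.2, -2.7]
opening: 0.483
```

```bash
python3 - <<'E'
from h import *
plan([.0,.116,.265],GS)
crop("scene",130,60,330,260,3,"scene12")
E
```

```text
clock 14.9333 pos_stand [  2.36151181 118.04076375 267.26475568] F [ 0.6  3.2 -2.7] open 0.483 q [ 0.08  0.77 -1.04  1.72  0.74  1.09  0.42]
turn units [-0.03 -0.05  0.04] deg 0.3290631557883912 shift now-axes [-0.12  0.11 -0.1 ] goal-axes [-0.12  0.11 -0.1 ]
```

View pics/scene12.png

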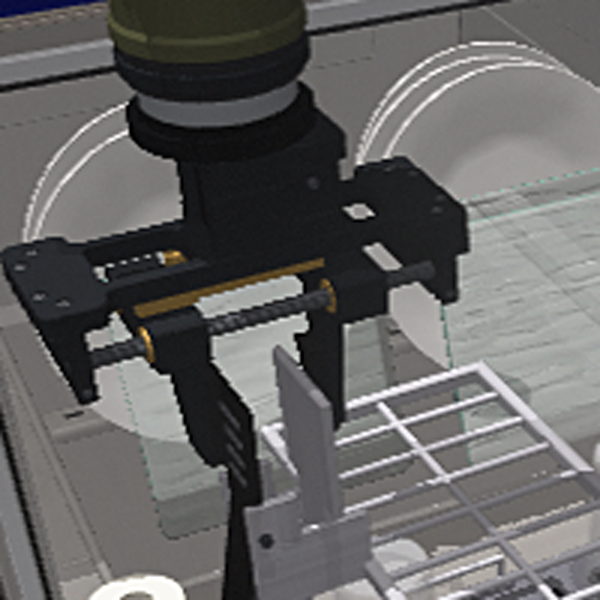

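Call:
send_rows(motion=[[[0,0,0,0,0.15,0,1],[0,0,0,0,0.2,0,1],[0,0,0,0,0.2,0,1],[0,0,0,0,0.2,0,1],[0,0,0,0,0.2,0,1]]], force=25)

```text
clock: 15.4
tool_pos: [0.5188, 0.2188, 0.2478]
eef_rot: [-0.706, -0.016, 0.014, 0.708]
contact_force: [1.6, 4.5, -1.2]
opening: 0.482
```

```bash
python3 - <<'E'
from h import *
plan([.0,.116,.19],GS)
crop("scene",130,120,380,370,2.4,"scene13")
E
```

```text
clock 15.4 pos_stand [  2.35106323 117.98899077 247.81762251] F [ 1.6  4.5 -1.2] open 0.482 q [ 0.07  0.79 -1.02  1.74  0.77  1.06  0.4 ]
turn units [-0.02 -0.05  0.04] deg 0.31005812807288324 shift now-axes [-0.13  2.89 -0.11] goal-axes [-0.12  2.89 -0.1 ]
```

View pics/scene13.png

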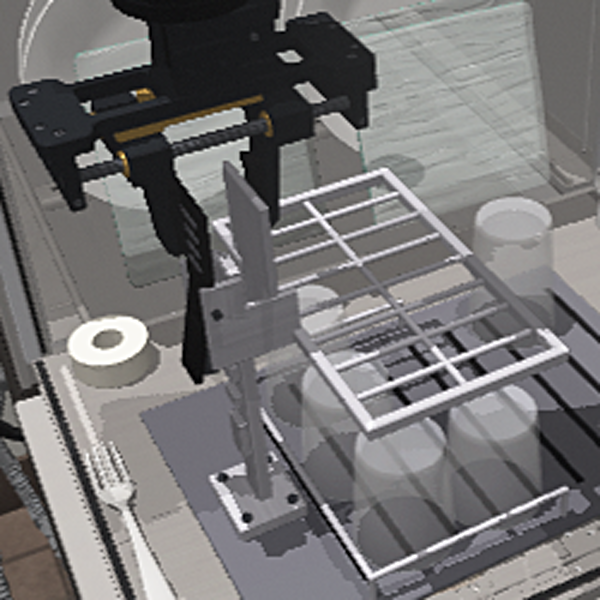

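Call:
send_rows(motion=[[[0,0,0,0,0.2,0,1],[0,0,0,0,0.25,0,1],[0,0,0,0,0.25,0,1],[0,0,0,0,0.25,0,1],[0,0,0,0,0.25,0,1]]])

```text
clock: 15.87
tool_pos: [0.5188, 0.2188, 0.2238]
eef_rot: [-0.706, -0.016, 0.014, 0.708]
contact_force: [2.3, 5.2, -1.4]
opening: 0.483
```

Call:
send_rows(motion=[[[0,0,0,0,0.25,0,1],[0,0,0,0,0.25,0,1],[0,0,0,0,0.25,0,1],[0,0,0,0,0.2,0,1],[0,0,0,0,0.2,0,1]]])

```text
clock: 16.28
tool_pos: [0.5188, 0.2188, 0.2007]
eef_rot: [-0.706, -0.016, 0.015, 0.708]
contact_force: [1.7, 4.7, -1.4]
opening: 0.484
```

Call:
send_rows(motion=[[[0,0,0,0,0.1,0,1],[0,0,0,0,0.1,0,1],[0,0,0,0,0.1,0,1],[0,0,0,0,0.05,0,1],[0,0,0,0,0,0,1]]])

```text
clock: 16.7
tool_pos: [0.5189, 0.2189, 0.198]
eef_rot: [0.707, 0.018, -0.013, -0.707]
contact_force: [-5.1, -0.6, 28.3]
opening: 0.483
```

```bash
python3 - <<'E'
from h import *
plan([.0,.116,.19],GS)
crop("scene",130,120,380,370,2.4,"scene14")
E
```

```text
clock 16.7 pos_stand [  2.40949226 118.08438375 198.03984022] F [-5.1 -0.6 28.3] open 0.483 q [ 0.05  0.85 -0.97  1.79  0.85  0.97  0.33]
turn units [ 0.01 -0.05  0.07] deg 0.419942928806244 shift now-axes [-0.12  0.4  -0.1 ] goal-axes [-0.12  0.4  -0.1 ]
```

View pics/scene14.png

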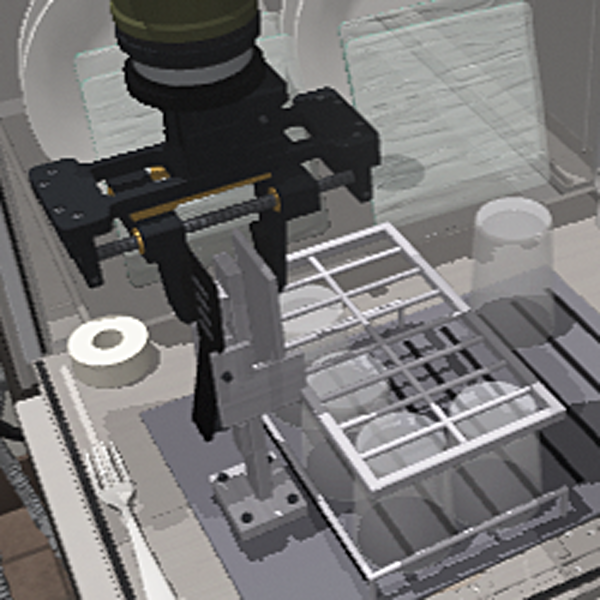

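```bash
python3 - <<'E'
from h import *
s=imaging.snapshot("scene")
for h in (0,.006,.0125):
  for n,X in dict(c1=(-.122,-.055,.111),c1b=(-.122,-.055,.101),c2=(-.122,.085,.111),c2b=(-.122,.085,.101),c3=(.122,-.055,.111)).items():
    X=np.array(X)+[0,0,h]; print(h,n,((proj(s,Rs@X+ts)-[130,120])*2.4).round())
c=cv2.resize(s["img"][255:335,255:375],None,fx=6,fy=6,interpolation=cv2.INTER_CUBIC);cv2.imwrite("pics/fr.png",c[:,:,::-1])
E
```

```text
0 c1 [570. 406.]
0 c1b [569. 417.]
0 c2 [375. 488.]
0 c2b [376. 500.]
0 c3 [391. 218.]
0.006 c1 [570. 399.]
0.006 c1b [569. 410.]
0.006 c2 [374. 481.]
0.006 c2b [375. 493.]
0.006 c3 [391. 212.]
0.0125 c1 [571. 391.]
0.0125 c1b [570. 403.]
0.0125 c2 [374. 473.]
0.0125 c2b [375. 485.]
0.0125 c3 [391. 205.]
```

View pics/fr.png

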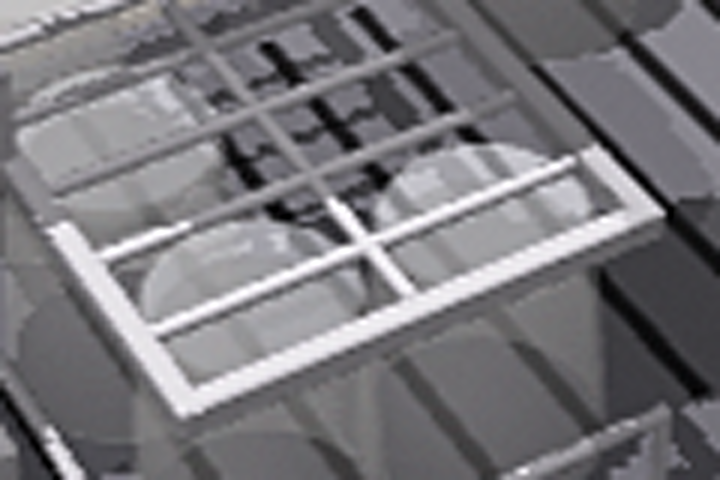

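Call:
send_rows(motion=[[[0,0,0,0,-0.1,0,1],[0,0,0,0,-0.1,0,1],[0,0,0,0,0,0,1],[0,0,0,0,0,0,0.5],[0,0,0,0,0,0,0]]])

```text
clock: 17.22
tool_pos: [0.5187, 0.2194, 0.1982]
eef_rot: [-0.706, -0.017, 0.015, 0.708]
contact_force: [1.9, 8.0, -1.3]
opening: 0.504
```

Call:
send_rows(motion=[[[0,0,0,0,0,0,-1],[0,0,0,0,0,0,-1],[0,0,0,0,0,0,-1],[0,0,0,0,0,0,-1],[0,0,0,0,0,0,-1]]])

```text
clock: 17.63
tool_pos: [0.5182, 0.2171, 0.1976]
eef_rot: [0.708, 0.016, -0.015, -0.706]
contact_force: [-0.7, 2.1, -0.9]
opening: 0.855
```

Call:
send_rows(motion=[[[0,0,0,0,0,0,-1],[0,0,0,0,0,0,-1],[0,0,0,0,0,0,-1],[0,0,0,0,0,0,-1],[0,0,0,0,0,0,-1]]])

```text
clock: 18.05
tool_pos: [0.5188, 0.2179, 0.1982]
eef_rot: [-0.707, -0.016, 0.014, 0.707]
contact_force: [0.0, 0.4, -0.3]
opening: 1.0
```

```bash
python3 - <<'E'
from h import *
plan([.0,.116,.19],GS)
crop("scene",130,120,380,370,2.4,"scene15")
E
```

```text
clock 18.05 pos_stand [  2.27024834 117.11105095 198.17372578] F [ 0.   0.4 -0.3] open 1.0 q [ 0.05  0.85 -0.97  1.79  0.84  0.98  0.34]
turn units [ 0.   -0.06  0.03] deg 0.301753232874764 shift now-axes [-0.11  0.41 -0.06] goal-axes [-0.11  0.41 -0.06]
```

View pics/scene15.png

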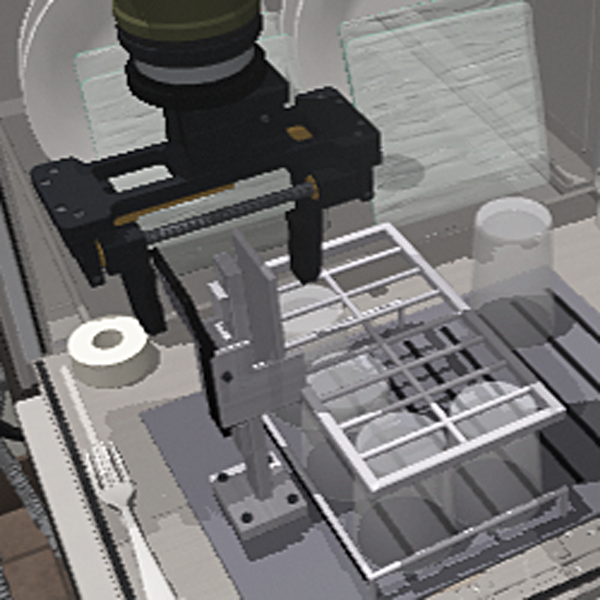

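Call:
send_rows(motion=[[[0,0,0,0,-0.4,0,-1],[0,0,0,0,-0.6,0,-1],[0,0,0,0,-0.8,0,-1],[0,0,0,0,-0.8,0,-1],[0,0,0,0,-0.8,0,-1]]])

```text
clock: 18.52
tool_pos: [0.5185, 0.2187, 0.2682]
eef_rot: [-0.706, -0.017, 0.014, 0.707]
contact_force: [0.6, -1.4, 0.0]
opening: 1.001
```

Call:
send_rows(motion=[[[0,0,0,0,-0.8,0,-1],[0,0,0,0,-0.8,0,-1],[0,0,0,0,-0.8,0,-1],[0,0,0,0,-0.8,0,-1],[0,0,0,0,-0.4,0,-1]]])

```text
clock: 18.93
tool_pos: [0.5186, 0.2193, 0.3414]
eef_rot: [-0.706, -0.017, 0.014, 0.708]
contact_force: [0.3, 0.7, -0.1]
opening: 1.001
```

Call:
send_rows(motion=[[[0,0,0,0,0,0,-1],[0,0,0,0,0,0,-1],[0,0,0,0,0,0,-1],[0,0,0,0,0,0,-1],[0,0,0,0,0,0,-1]]])

```text
clock: 19.35
tool_pos: [0.5181, 0.2179, 0.3373]
eef_rot: [0.707, 0.016, -0.015, -0.707]
contact_force: [0.7, -0.7, -1.4]
opening: 1.0
```

```bash
python3 - <<'E'
from h import *
plan([.0,.116,.19],GS)
crop("scene",130,120,430,370,2.4,"scene16")
s=imaging.snapshot("wrist");cv2.imwrite("pics/wrist16.png",s["img"][:,:,::-1])
s=imaging.snapshot("scene");
for a in (0,.22):
  d=.153-.0 if a==0 else .138
  for x in(-.03,.03): print("lever top at",d,((proj(s,Rs@np.array([x,d,.215])+ts)-[130,120])*2.4).round())
E
```

```text
clock 19.35 pos_stand [  1.65694659 117.11849328 337.34792501] F [ 0.7 -0.7 -1.4] open 1.0 q [ 0.11  0.69 -1.09  1.62  0.65  1.23  0.51]
turn units [ 0.   -0.05  0.01] deg 0.24932654570812499 shift now-axes [-0.09  7.37 -0.06] goal-axes [-0.08  7.37 -0.06]
lever top at 0.153 [187. 305.]
lever top at 0.153 [152. 252.]
lever top at 0.138 [212. 297.]
lever top at 0.138 [176. 244.]
```

View pics/scene16.png

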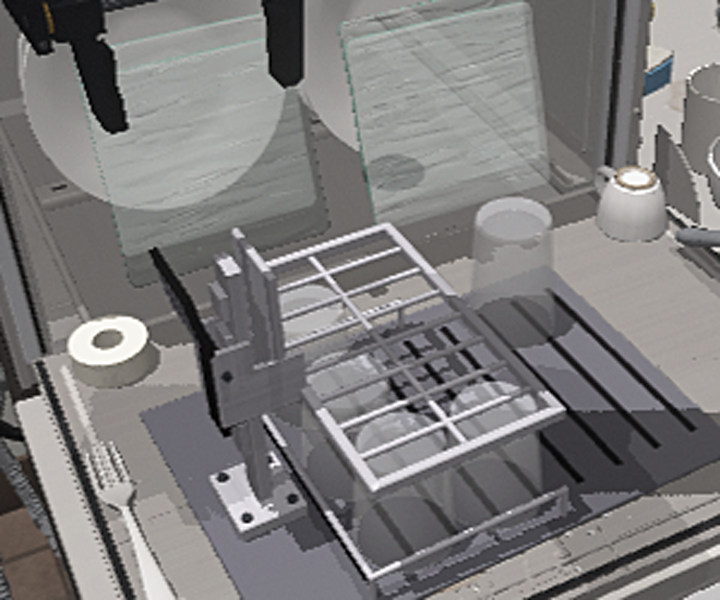

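View pics/wrist16.png

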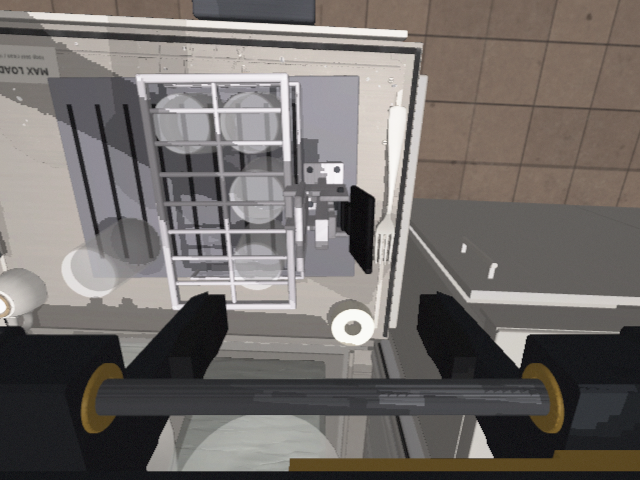

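```bash
python3 -c "
from plant import job;print(job.finish_job())"
```

```text
the job is handed in; nothing more can be done
None
```

The job is done and handed in at about 19.4 s. No verdict was reported, so what follows is what I measured.

- **Short tumbler:** I tilted the tool 40° and pushed low with two fingers until the glass met the row, at stand y about −30 mm, with the frame still up. The row tumbler it met moved by about 2 mm.
- **Frame and lever:** I squeezed the lever fully (opening 42.5 mm), slid the frame down until it met the stop at about 28 N, eased off, let go and withdrew upward.

**Last checks:**
- The frame corners in the scene image fit a height of 0, give or take 2 mm.
- The lever's top edge is back at its rest position.
- All tumblers look upright, and the tall one has not moved.
- The gripper is clear, with no contact force beyond noise.

**Disagreements:**
- The frame travelled about 69 mm, not the nominal 75 mm. The first picture also put it about 4 mm lower than 75 mm at the start, so this is consistent.
- Different views placed the grip between y 114 and 118 mm; I used 117 mm.

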